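Set the microscope lamp with its thumbwheel and switch it on

TASK

Roll the knurled thumbwheel on top of the grey microscope lamp controller with a fingertip until its white mark clicks into the notch at the red index lines, then press the green lamp switch fully down and let it go. Only touch the wheel and the switch: do not lift the controller or push it out of its place, do not press the switch before the wheel is set, and leave the tube rack, the bottle and the lens cap alone.

Things in the scene. Friction and masses are not known exactly. Their poses are not given: they have to be found in the camera images.
- controller: Grey loose box 170 (x) x 150 (y) x 60 mm high on rubber feet, 1.8 kg. Origin at the centre of its underside, z up, front (aluminium plate) towards its -x. Wheel and switch are on its top face. Beside the wheel two black cheeks, 66 mm long in x, 11 mm wide, centred 19 mm to either side in y, rise 9 mm from the top face; a red index line crosses each at the wheel's highest point.
- wheel_apex (a point): Highest point of the wheel, at the controller's (0, +40, 76) mm; axes as the controller's. The wheel is a black knurled rubber drum (grippy, friction about 1), radius 34 mm, width 24 mm, its axis along the controller's y, 34 mm below this point. It stands 16 mm out of the top face, 7 mm above the cheeks. Its white mark is a line across the rim.
- wheel (a joint): Wheel angle, rad. 0 (wanted): white mark straight up, at the red lines. Starts 1 or 2 clicks negative, mark tipped to the controller's +x; grows as the wheel's top is drawn to the controller's -x, 14.2 mm of rim a click. Notches every 0.419 rad, also beyond 0; let go, it springs to the nearest. Leaving a notch takes 1.5 N at the rim: a tip pressed down with 4 to 8 N does not slip. Stops at +-1.9.
- lamp_switch_top (a point): Centre of the top of the green round push button (26 mm across) at the controller's (-40, -40) mm; moves with the button.
- lamp_switch (a joint): Travel of the lamp switch in m: 0 released, 0.006 fully down (about 4 N); springs back by itself.
- tube_rack: White wire rack, 90 x 150 x 66 mm, with glass tubes up to 111 mm high; bystander. Origin at the centre of its underside, long side along its y.
- reagent_bottle: Amber bottle with a blue cap, 52 mm across, 105 mm high; bystander. Origin at the centre of its underside.
- lens_cap: Black round lens cap, 48 mm across, 14 mm high, lying flat; bystander. Origin at the centre of its underside.
There are look-alikes about, which are no part of the job. Leave any yellow look-alike of the controller alone.

How it is judged:
On the way, in this order (a step that is already met when the one before it is completed fails the run):
1. the wheel's white mark is clicked in at the index lines (value of joint wheel between -0.1 and 0.1 rad), for 0.3 s.
2. then the lamp switch is pressed down with the wheel still at the mark (value of joint lamp_switch above 0.0045 m and value of joint wheel between -0.12 and 0.12 rad), for 0.03 s.
At the end, for the whole second after the job is handed in: The wheel rests in the notch at the index lines (within 0.1 rad), the switch has been pressed at least 4.5 mm down after that and is released, and the controller and the three bystanders rest within 20 mm of where they began (all of step 1 and velocity of joint wheel between -0.1 and 0.1 rad/s and value of joint lamp_switch below 0.002 m and distance of each of controller, tube_rack, reagent_bottle, lens_cap from where it was at the start of the episode below 0.02 m and linear speed of controller below 0.01 m/s); the robot touches nothing.
It fails at once if the controller is lifted, tipped or pushed more than 20 mm (distance of controller from where it was at the start of the episode above 0.02 m or angle between controller's own z axis and vertical above 0.08 rad).
It fails at once if the lamp switch is pressed (3 mm or more) while the wheel is not at the mark (value of joint lamp_switch above 0.003 m and not (value of joint wheel between -0.15 and 0.15 rad)).
It fails at once if the tube rack is lifted, knocked over or pushed aside (more than 20 mm or 0.25 rad) (distance of tube_rack from where it was at the start of the episode above 0.02 m or angle between tube_rack's own z axis and vertical above 0.25 rad).
It fails at once if the reagent bottle is lifted, knocked over or pushed aside (more than 20 mm or 0.25 rad) (distance of reagent_bottle from where it was at the start of the episode above 0.02 m or angle between reagent_bottle's own z axis and vertical above 0.25 rad).
It fails at once if the lens cap is lifted, knocked over or pushed aside (more than 20 mm or 0.25 rad) (distance of lens_cap from where it was at the start of the episode above 0.02 m or angle between lens_cap's own z axis and vertical above 0.25 rad).
It also fails if it takes over 48 s, if anything falls off the work surface, if the arm or the gripper's body presses on something with over 40 N, if the wrist force passes 120 N, or if a joint passes its speed limit or range.

ROBOT

A 6-joint arm with a two-finger parallel gripper is mounted at the origin on the work surface. World frame = base frame: x ahead of the robot, y to its left, z up, the work surface at z = 0. Lengths are in m, angles in rad, forces in N, time in s.
With the tool pointing down it reaches from about 0.3 to 0.775 m from the base axis. Payload 14.6 kg.
Tool frame: the origin (TCP) lies midway between the tips of the shut fingers; the grasp point (between the pads) lies 19 mm behind it (ctrl.pinch_z is the distance from the TCP to the grasp point, in m); z points along the fingers, y is the line along which they close (so a half turn about z gives the same grasp; the last joint's range is limited). The gripper opens to 94 mm and grips with 3 to 60 N. Pads are 16 mm wide; open, the fingers measure 119 mm over their backs; the gripper's body (75 mm by 177 mm) begins 78 mm behind the grasp point.
Start: joints at [-1.227, 0.3, 1.521, -0, 1.321, -0.067], TCP at [0.22, -0.504, 0.205] pointing down, gripper open.
Joint ranges: [-3.03, 3.03], [-0.79, 2.21], [0.23, 2.52], [-1.04, 4.18], [0, 3.07], [-2.55, 2.55]. Speed limits (rad/s): [2.22, 2.22, 2.57, 3.14, 3.14, 3.14].

INTERFACE

Orientations are given as [roll, pitch, yaw] about the fixed x, y, z axes, in that order (R = Rz(yaw) Ry(pitch) Rx(roll)).
In Python, from station import ctrl gives the robot as it stands.
- The arm moves only by the tool jog_arm, never from a script. Its argument "motion" is a list of rows, each a list of 7 numbers: the shift along the tool's x, y, z in m, then the turn, a rotation vector about the tool's x, y, z in rad, then the opening, from -1 (shut) to 1 (fully open). In form: [[tx, ty, tz, rx, ry, rz, gripper], ...]. A call has 1 to 5 rows; each row shifts and turns the commanded pose from where the row before left it, along the tool's axes as they then stand; what a row does not reach is not made up. A row lasts 1/10 s, in which the tool goes at most 50 mm and 8.59 degrees, less where a joint would pass 70% of its speed; a pose out of reach is approached as far as the arm can. A call is refused whole if a number of a shift passes 0.05 or a number of a turn 0.15, either way. A call with a gripper value outside its range is refused whole. The fingers move at their own pace and stop on an object; "squeeze" is the grip in N (left out, the last holds). Time passes only in rows, so rows that do not move let the fingers close. It gives the time, the measured TCP pose, the force, the opening and the grip force at its end, in the units of the state.
- ctrl.get_obs(): the state, without advancing time (a new reading comes with each control period).
- ctrl.camera(name): name is "side" or "top"; returns the picture (384x512x3 uint8, red, green, blue); there is no depth.
- ctrl.camera_model(name): a dict with "intrinsics" (3x3 intrinsics, pixels), "rvec" (rotation vector, rad) and "tvec" (3), from world to camera coordinates, as OpenCV has them. Camera axes: x right, y down, z forward; pixel columns grow to the right and rows downward; lengths in m; the calibration is good to about 2 mm. A picture is of the moment at which its call begins. camera_model takes no time and is no camera call.
- ctrl.hand_in(): hands the job in; it is judged then, once.
The state is a dict: "time_s": time; "qpos": joint angles; "joint_vel": joint speeds; "tau": joint torques, N m; "ee_pos": TCP position; "eef_rot": TCP orientation; "force": force on the tool from outside, world axes, zero at the start; "moment": the same for the moment, N m; "grip_width": finger opening in m; "grip_force": force on a finger pad.
Only numpy, scipy, OpenCV 4.12 (cv2) and the standard library are available. Lean on these libraries where they do the work, as an engineer would, in place of code of your own. Each camera call takes 0.05 s, during which the arm holds its last target. There are 200 camera calls.

## Working session

There is one attempt and no reset: what is moved stays moved. The work goes in short steps, Python scripts to look and compute and a tool call to move; the robot and the scene stay as the last step left them, time stands still between calls to the robot, and variables do not carry over. Pictures are saved under pics/ and viewed, at most 10 in all, crops included, and the job is handed in when it is done.

Besides the shell and the picture viewer there is one more tool, called after "Call:" in YAML: its name, and indented under it one key for each argument. jog_arm: Moves the arm, as the interface text tells. Its arguments: {"type":"object","properties":{"motion":{"type":"array"},"squeeze":{"type":"number"}},"required":["motion"]}

```bash
mkdir -p pics
cat > h.py <<'E'
import numpy as np, cv2
from station import ctrl
def cam(n):
    m=ctrl.camera_model(n); K=np.array(m["intrinsics"],float); R=cv2.Rodrigues(np.array(m["rvec"],float))[0]; t=np.array(m["tvec"],float).ravel()
    return K,R,t
def ray(n,u,v,z):
    K,R,t=cam(n); d=R.T@np.linalg.solve(K,[u,v,1]); o=-R.T@t
    return o+d*(z-o[2])/d[2]
def proj(n,p):
    K,R,t=cam(n); c=K@(R@np.array(p)+t); return c[:2]/c[2]
def snap(n,f):
    i=cv2.cvtColor(np.array(ctrl.camera(n)),cv2.COLOR_RGB2BGR); cv2.imwrite(f"pics/{f}.png",i); return i
E
python3 - <<'E'
from h import *
a=snap("top","top0"); b=snap("side","side0")
cv2.imwrite("pics/both0.png",cv2.resize(np.vstack([a,b]),(400,600)) if 0 else np.hstack([cv2.resize(a,(400,300)),cv2.resize(b,(400,300))]))
for n in("top","side"):
    K,R,t=cam(n); print(n,-R.T@t,R[2])
print(ctrl.get_obs())
E
```

```text
top [0.51744984 0.02545953 1.06364904] [ 0.05447291 -0.00209252 -0.99851306]
side [0.20425009 0.53212879 0.56699755] [ 0.47445363 -0.64882063 -0.59491642]
{'time_s': 0.1, 'qpos': array([-1.22658448e+00,  3.00413502e-01,  1.52154596e+00,  2.13528195e-05,
        1.32070644e+00, -6.65951469e-02]), 'joint_vel': array([-0.00043806, -0.00365449, -0.00153491, -0.00138715, -0.00219971,
       -0.00106699]), 'tau': array([ 1.86873745e-03, -5.32643616e+01, -3.53283978e+01,  7.09460699e-02,
        2.34522752e-02, -6.15678891e-05]), 'ee_pos': array([ 0.21956287, -0.50400247,  0.20493278]), 'eef_rot': array([-3.14052316e+00, -9.20572176e-05,  4.10801652e-01]), 'force': array([0.5058562 , 0.35874662, 0.48550679]), 'moment': array([ 0.03398884, -0.01176172, -0.00790234]), 'grip_force': 0.0, 'grip_width': 0.09399744583323037}
```

View pics/top0.png

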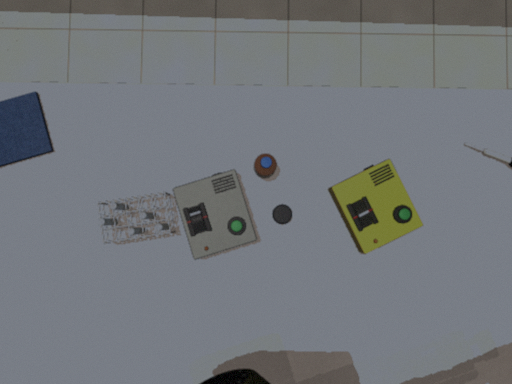

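View pics/side0.png

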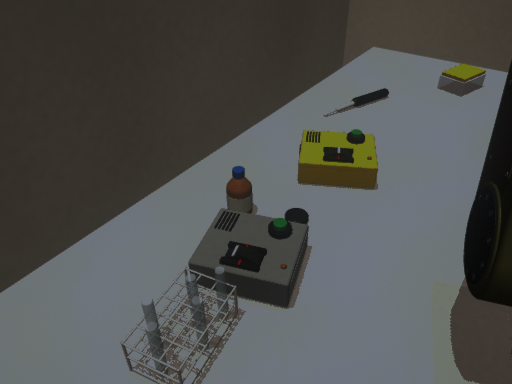

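Candidates: the grey box at top (216,214) and the yellow box at top (377,207). The grey one fits, since the yellow one is the look-alike. I'll measure the grey box and confirm it in a crop.

Run:
```python
from h import *
a=cv2.imread("pics/top0.png"); b=cv2.imread("pics/side0.png")
A=a[165:265,165:265]; B=b[205:305,190:315]
cv2.imwrite("pics/crop0.png",np.hstack([cv2.resize(A,(400,400),interpolation=cv2.INTER_CUBIC),cv2.resize(B,None,fx=3.2,fy=4,interpolation=cv2.INTER_CUBIC)]))
def blobs(img,m,x0,y0,x1,y1):
    k=np.zeros_like(m);k[y0:y1,x0:x1]=m[y0:y1,x0:x1]
    n,l,s,c=cv2.connectedComponentsWithStats(k.astype(np.uint8)); return [(c[i].round(1),s[i,4]) for i in range(1,n) if s[i,4]>=2]
for n,i,w in(("top",a,(165,165,262,265)),("side",b,(190,205,312,305))):
    h=cv2.cvtColor(i,cv2.COLOR_BGR2HSV); H,S,V=cv2.split(h)
    g=blobs(i,(H>45)&(H<80)&(S>130)&(V>60),*w); r=blobs(i,((H<8)|(H>172))&(S>130)&(V>50),*w)
    print(n,"green",g,[ray(n,*c,0.075).round(4) for c,s in g]); print(" red",r,[ray(n,*c,0.069).round(4) for c,s in r])
# box outline: grey vs white
h=cv2.cvtColor(a,cv2.COLOR_BGR2HSV); print(a[215,175:262:3].tolist())
```

```text
top green [] []
 red [] []
side green [(array([279.6, 222.1]), np.int32(95))] [array([0.5122, 0.0471, 0.075 ])]
 red [(array([246.8, 245. ]), np.int32(6)), (array([238.9, 261.8]), np.int32(9))] [array([0.5286, 0.1213, 0.069 ]), array([0.5158, 0.1594, 0.069 ])]
[[116, 113, 114], [126, 118, 118], [93, 95, 96], [79, 82, 79], [47, 46, 48], [98, 92, 89], [75, 72, 72], [36, 36, 36], [45, 46, 47], [35, 34, 37], [49, 48, 69], [89, 95, 94], [104, 108, 107], [101, 103, 104], [103, 107, 105], [104, 108, 107], [103, 110, 107], [104, 108, 107], [105, 108, 109], [101, 106, 105], [101, 106, 103], [103, 107, 107], [103, 107, 106], [102, 106, 105], [105, 109, 109], [82, 87, 94], [121, 116, 116], [133, 124, 118], [133, 124, 119]]
```

View pics/crop0.png

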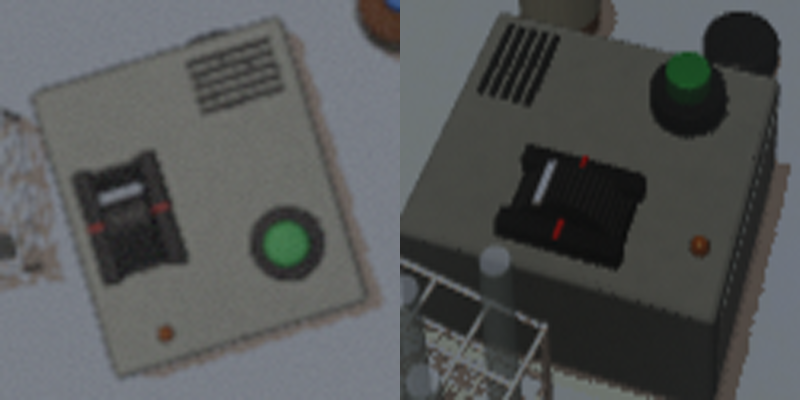

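The crop confirms the grey box. Green switch at top (236.5,225.5), red lines at (189,222) and (205,217), white mark at (195.5,213.5), on the +x side of the lines.

Run:
```python
from h import *
T=lambda x,y:(x/4+164.6,y/4+164.6)
cs=np.array([ray("top",*T(*c),.06)[:2] for c in[(34,95),(282,17),(368,298),(120,377)]])
print(cs.round(4),"sides",[np.linalg.norm(cs[i]-cs[i-1]).round(4) for i in range(4)])
c=cs.mean(0); ex=(cs[0]+cs[1]-cs[2]-cs[3]);ey=(cs[0]+cs[3]-cs[1]-cs[2]);
yaw=np.arctan2(ex[1],ex[0]),np.arctan2(-ey[0],ey[1]); print("c",c,"yaw",yaw); y=np.mean(yaw)
R=np.array([[np.cos(y),-np.sin(y)],[np.sin(y),np.cos(y)]])
print("apex",c+R@[0,.04],"switch",c+R@[-.04,-.04])
L=ray("top",*T(97,229),.069);Rr=ray("top",*T(161,208),.069);print("red",L,Rr,"mid",(L+Rr)/2,"yaw",np.arctan2(-(L-Rr)[0],(L-Rr)[1]),np.linalg.norm(L-Rr))
Ls=ray("side",238.9,261.8,.069);Rs=ray("side",246.8,245,.069);print("side mid",(Ls+Rs)/2)
# switch triangulate
P=[];uv=[]
for n,q in(("top",T(286,242)),("side",(279.6,220))):
    K,Ro,t=cam(n);P.append(K@np.c_[Ro,t]);uv.append(np.array(q,float))
X=cv2.triangulatePoints(P[0],P[1],uv[0],uv[1]);print("switch tri",(X[:3]/X[3]).ravel())
for k in(1,2):
    th=.419*k; m=ray("top",*T(122,194),.042+.034*np.cos(th))[:2]; print("mark",k,R.T@(m-c)*1000,"expect x",34*np.sin(th))
    w=c+R@[.034*np.sin(th),.04]; print("proj",proj("side",[*w,.042+.034*np.cos(th)]))
```

```text
[[0.5893 0.1972]
 [0.6355 0.0578]
 [0.4775 0.0071]
 [0.4315 0.1455]] sides [np.float64(0.166), np.float64(0.1469), np.float64(0.1659), np.float64(0.1458)]
c [0.53343911 0.10188759] yaw (np.float64(0.31365116192345116), np.float64(0.32000937628827814))
apex [0.52097687 0.1398967 ] switch [0.50789225 0.05141623]
red [0.5141928  0.15887019 0.069     ] [0.52636329 0.12340291 0.069     ] mid [0.52027805 0.14113655 0.069     ] yaw 0.33055665656339006 0.03749732158297249
side mid [0.52220512 0.14034148 0.069     ]
switch tri [0.50854369 0.05292494 0.08565276]
mark 1 [13.7397353 40.6860767] expect x 13.832803453301814
proj [235.61134965 249.83020443]
mark 2 [14.1824504 41.5953356] expect x 25.27242800139504
proj [229.30057907 252.05692737]
```

One click negative (mark 13.7 mm on +x, both views agree). Controller yaw is about 0.32, apex about (0.521, 0.140), switch about (0.508, 0.052). I'll shut the gripper, align the yaw and travel high.

Call:
jog_arm:
  motion:
    - [0,0,0,0,0,0.09,-1]
    - [0.033,-0.034,0,0,0,0,-1]
    - [0.033,-0.034,0,0,0,0,-1]
    - [0.033,-0.034,0,0,0,0,-1]
    - [0.033,-0.034,0,0,0,0,-1]
  squeeze: 20

```text
time_s: 0.6
ee_pos: [0.3023, -0.3317, 0.2052]
eef_rot: [-3.141, 0.0, 0.32]
force: [0.7, 0.3, 1.0]
grip_width: 0.0572
grip_force: 0.0
```

Call:
jog_arm:
  motion:
    - [0.033,-0.034,0,0,0,0,-1]
    - [0.033,-0.034,0,0,0,0,-1]
    - [0.033,-0.034,0,0,0,0,-1]
    - [0.033,-0.034,0,0,0,0,-1]
    - [0.033,-0.034,0,0,0,0,-1]

```text
time_s: 1.1
ee_pos: [0.4053, -0.1183, 0.2055]
eef_rot: [3.142, -0.0, 0.321]
force: [1.9, -1.7, -0.4]
grip_width: 0.0172
grip_force: 0.0
```

Call:
jog_arm:
  motion:
    - [0.033,-0.034,0,0,0,0,-1]
    - [0.033,-0.034,0,0,0,0,-1]
    - [0.033,-0.034,0,0,0,0,-1]
    - [0.033,-0.034,0,0,0,0,-1]
    - [0,0,0,0,0,0,-1]

```text
time_s: 1.6
ee_pos: [0.4883, 0.0545, 0.2048]
eef_rot: [-3.141, 0.001, 0.325]
force: [-0.1, -0.1, 1.1]
grip_width: 0.0003
grip_force: 0.0
```

Call:
jog_arm:
  motion:
    - [0.0215,-0.0235,0,0,0,0.005,-1]
    - [0.0215,-0.0235,0,0,0,0,-1]
    - [0.0215,-0.0235,0,0,0,0,-1]
    - [0,0,0.045,0,0,0,-1]
    - [0,0,0.045,0,0,0,-1]

```text
time_s: 2.1
ee_pos: [0.5269, 0.1379, 0.1146]
eef_rot: [3.141, -0.002, 0.317]
force: [0.2, 0.3, -0.4]
grip_width: 0.0006
grip_force: 0.0
```

Call:
jog_arm:
  motion:
    - [0,0,0.012,0,0,0,-1]
    - [0,0,0,0,0,0,-1]
    - [0,0,0,0,0,0,-1]

```text
time_s: 2.4
ee_pos: [0.5276, 0.1374, 0.1054]
eef_rot: [3.141, -0.002, 0.315]
force: [-0.5, -0.1, 0.1]
grip_width: 0.0004
grip_force: 0.0
```

Run:
```python
from h import *
o=ctrl.get_obs();print(o['ee_pos'],o['eef_rot'],o['force'])
a=snap("top","top1");b=snap("side","side1")
cv2.imwrite("pics/crop1.png",np.hstack([cv2.resize(a[165:265,165:265],(400,400),interpolation=cv2.INTER_CUBIC),cv2.resize(b[195:295,190:290],(400,400),interpolation=cv2.INTER_CUBIC)]))
p=proj("side",o['ee_pos']);print((p-[190,195])*4+[400,0])
```

```text
[0.52758223 0.13742233 0.10542849] [ 3.14126881e+00 -2.24937127e-03  3.15389449e-01] [-0.51150183 -0.05033124  0.13448817]
[602.50795148 157.26473194]
```

View pics/crop1.png

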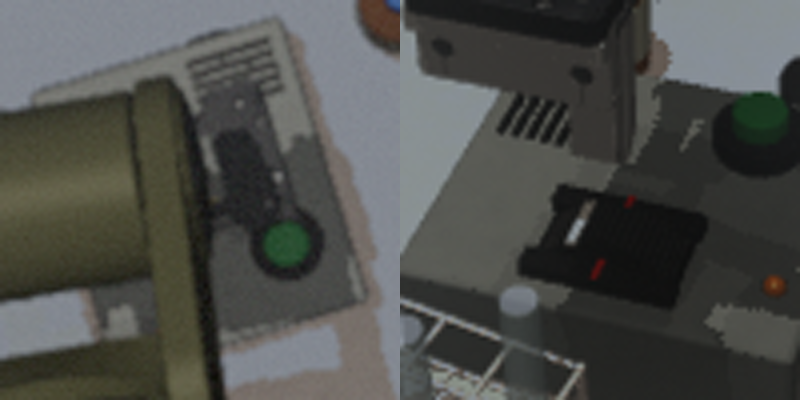

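The tip at crop (602,157) is above the wheel. The mark sits at crop (578,224), and the button at (760,118) is clear. I'll shift 4 mm in y and descend.

Call:
jog_arm:
  motion:
    - [0,-0.004,0.01,0,0,0,-1]
    - [0,0,0.01,0,0,0,-1]
    - [0,0,0.005,0,0,0,-1]
    - [0,0,0,0,0,0,-1]
    - [0,0,0,0,0,0,-1]

```text
time_s: 3.0
ee_pos: [0.5254, 0.1414, 0.0784]
eef_rot: [-3.142, 0.0, 0.316]
force: [0.4, -0.3, -0.3]
grip_width: 0.0006
grip_force: 0.0
```

Call:
jog_arm:
  motion:
    - [0,0,0.002,0,0,0,-1]
    - [0,0,0,0,0,0,-1]
    - [0,0,0,0,0,0,-1]

```text
time_s: 3.3
ee_pos: [0.5255, 0.1414, 0.0765]
eef_rot: [3.142, -0.0, 0.316]
force: [-0.8, 0.6, 0.1]
grip_width: 0.0005
grip_force: 0.0
```

Call:
jog_arm:
  motion:
    - [0,0,0.001,0,0,0,-1]
    - [0,0,0,0,0,0,-1]
    - [0,0,0,0,0,0,-1]

```text
time_s: 3.6
ee_pos: [0.5258, 0.1415, 0.0761]
eef_rot: [3.141, -0.001, 0.316]
force: [-0.9, -0.2, 5.8]
grip_width: 0.0002
grip_force: 2.8
```

Call:
jog_arm:
  motion:
    - [0,0,0.0005,0,0,0,-1]
    - [0,0,0,0,0,0,-1]
    - [0,0,0,0,0,0,-1]

```text
time_s: 3.9
ee_pos: [0.5261, 0.1416, 0.076]
eef_rot: [3.141, -0.002, 0.316]
force: [-1.5, -0.5, 9.9]
grip_width: 0.0002
grip_force: 4.6
```

Contact at z 0.076, as expected. I'll ease to about 6 N and drag to −x.

Call:
jog_arm:
  motion:
    - [-0.001,0,-0.0004,0,0,0,-1]
    - [-0.002,0,0,0,0,0,-1]
    - [-0.002,0,0,0,0,0,-1]
    - [0,0,0,0,0,0,-1]

```text
time_s: 4.3
ee_pos: [0.521, 0.1399, 0.0761]
eef_rot: [3.141, -0.002, 0.316]
force: [0.4, -0.4, 7.2]
grip_width: 0.0003
grip_force: 3.5
```

Call:
jog_arm:
  motion:
    - [-0.002,0,0,0,0,0,-1]
    - [-0.002,0,0,0,0,0,-1]
    - [-0.002,0,0,0,0,0,-1]
    - [-0.002,0,0,0,0,0,-1]
    - [0,0,0,0,0,0,-1]

```text
time_s: 4.8
ee_pos: [0.513, 0.1373, 0.0759]
eef_rot: [3.141, -0.001, 0.316]
force: [-1.9, -0.7, 7.4]
grip_width: 0.0006
grip_force: 3.7
```

Run:
```python
from h import *
b=snap("side","side2")
cv2.imwrite("pics/crop2.png",cv2.resize(b[195:295,190:310],None,fx=5,fy=5,interpolation=cv2.INTER_CUBIC))
```

```text
(no output)
```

View pics/crop2.png

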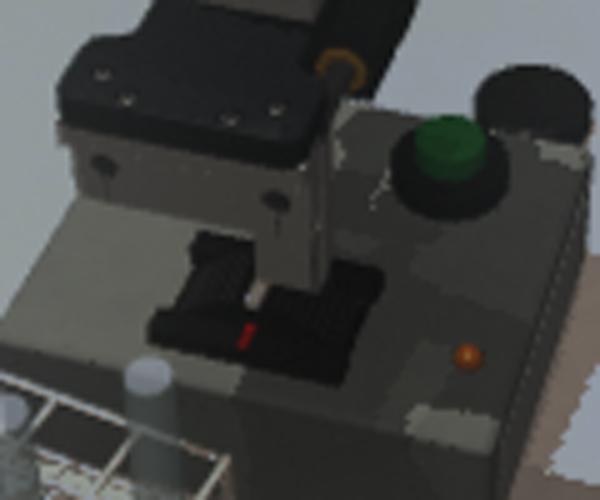

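The mark at crop (256,293) is now close to the red line at (247,335), and the force sign shows it is past the half-click. I'll lift off and check.

Call:
jog_arm:
  motion:
    - [-0.0005,0,0,0,0,0,-1]
    - [0,0,-0.005,0,0,0,-1]
    - [0,0,-0.03,0,0,0,-1]
    - [0,0,-0.03,0,0,0,-1]
    - [0,0,0,0,0,0,-1]

```text
time_s: 5.35
ee_pos: [0.514, 0.1375, 0.1441]
eef_rot: [3.141, -0.006, 0.316]
force: [0.1, -0.0, 0.0]
grip_width: 0.0005
grip_force: 0.0
```

Run:
```python
from h import *
b=snap("side","side3"); o=ctrl.get_obs();print(o['ee_pos'],o['eef_rot'])
cv2.imwrite("pics/crop3.png",cv2.resize(b[195:295,190:310],None,fx=5,fy=5,interpolation=cv2.INTER_CUBIC))
c=np.array([.5213,.1400]);R=np.array([[np.cos(.32),-np.sin(.32)],[np.sin(.32),np.cos(.32)]])
for k in(-1,0,1):
    q=c+R@[-.034*np.sin(.419*k),0]; print(k,(proj("side",[*q,.042+.034*np.cos(.419*k)])-[190,195])*5)
```

```text
[0.51317205 0.1373322  0.14189761] [ 3.14125574e+00 -2.93604472e-03  3.15799281e-01]
-1 [227.03611179 274.02418176]
0 [266.85688053 276.08864686]
1 [307.63652021 291.31801062]
```

View pics/crop3.png

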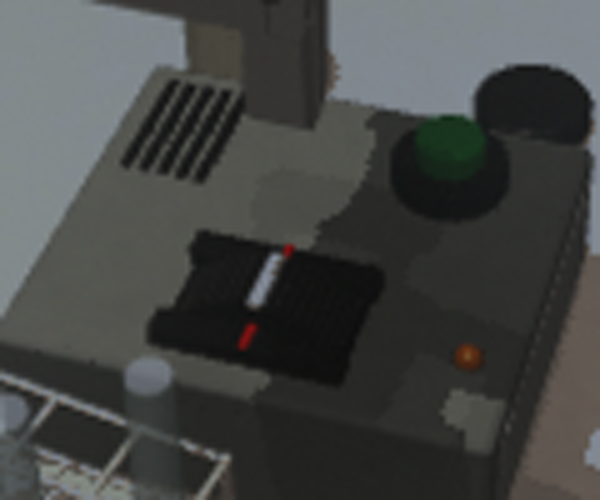

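The mark at crop (266,279) matches the predicted notch 0 at (267,276), in line with both red lines, and the box hasn't moved. Next, the switch.

Call:
jog_arm:
  motion:
    - [-0.0105,0.0265,0,0,0,0,-1]
    - [-0.0105,0.0265,0,0,0,0,-1]
    - [-0.0105,0.0265,0,0,0,0,-1]
    - [0,0,0.04,0,0,0,-1]
    - [0,0,0,0,0,0,-1]

```text
time_s: 5.9
ee_pos: [0.5045, 0.0512, 0.0959]
eef_rot: [-3.139, 0.008, 0.315]
force: [0.1, -0.2, 0.0]
grip_width: 0.0006
grip_force: 0.0
```

Call:
jog_arm:
  motion:
    - [0,0,0.005,0,0,0,-1]
    - [0,0,0.003,0,0,0,-1]
    - [0,0,0.002,0,0,0,-1]
    - [0,0,0,0,0,0,-1]
    - [0,0,0,0,0,0,-1]

```text
time_s: 6.4
ee_pos: [0.5075, 0.052, 0.0908]
eef_rot: [3.141, -0.001, 0.316]
force: [0.9, 0.6, -0.7]
grip_width: 0.0006
grip_force: 0.0
```

Call:
jog_arm:
  motion:
    - [0,0,0.002,0,0,0,-1]
    - [0,0,0.002,0,0,0,-1]
    - [0,0,0.002,0,0,0,-1]
    - [0,0,0,0,0,0,-1]
    - [0,0,0,0,0,0,-1]

```text
time_s: 6.9
ee_pos: [0.5073, 0.0518, 0.0843]
eef_rot: [-3.142, 0.0, 0.316]
force: [-0.5, -0.8, -0.2]
grip_width: 0.0006
grip_force: 0.0
```

Call:
jog_arm:
  motion:
    - [0,0,0.001,0,0,0,-1]
    - [0,0,0.001,0,0,0,-1]
    - [0,0,0,0,0,0,-1]

```text
time_s: 7.2
ee_pos: [0.5073, 0.0519, 0.0823]
eef_rot: [3.142, -0.0, 0.316]
force: [0.1, -1.2, 0.6]
grip_width: 0.0008
grip_force: 0.5
```

Call:
jog_arm:
  motion:
    - [0,0,0.001,0,0,0,-1]
    - [0,0,0.001,0,0,0,-1]
    - [0,0,0.001,0,0,0,-1]
    - [0,0,0,0,0,0,-1]

```text
time_s: 7.6
ee_pos: [0.5073, 0.0519, 0.0793]
eef_rot: [-3.142, -0.0, 0.316]
force: [-0.3, -1.0, 2.3]
grip_width: 0.0003
grip_force: 1.2
```

Call:
jog_arm:
  motion:
    - [0,0,0.001,0,0,0,-1]
    - [0,0,0.001,0,0,0,-1]
    - [0,0,0,0,0,0,-1]
    - [0,0,0,0,0,0,-1]

```text
time_s: 8.0
ee_pos: [0.5074, 0.0519, 0.0774]
eef_rot: [3.142, -0.0, 0.316]
force: [-1.0, -0.1, 3.1]
grip_width: 0.0007
grip_force: 1.6
```

Call:
jog_arm:
  motion:
    - [0,0,0.001,0,0,0,-1]
    - [0,0,0.0005,0,0,0,-1]
    - [0,0,0,0,0,0,-1]
    - [0,0,0,0,0,0,-1]

```text
time_s: 8.4
ee_pos: [0.5074, 0.0519, 0.0762]
eef_rot: [3.141, -0.0, 0.316]
force: [-2.3, 0.0, 7.4]
grip_width: 0.0005
grip_force: 3.9
```

The switch has bottomed out: 7.4 N, about 6 mm below first contact. I'll release it.

Call:
jog_arm:
  motion:
    - [0,0,-0.01,0,0,0,-1]
    - [0,0,-0.04,0,0,0,-1]
    - [0,0,-0.04,0,0,0,-1]
    - [0,0,0,0,0,0,-1]
    - [0,0,0,0,0,0,-1]

```text
time_s: 8.9
ee_pos: [0.5074, 0.0519, 0.1663]
eef_rot: [3.141, -0.001, 0.316]
force: [-0.8, 0.1, 0.0]
grip_width: 0.0004
grip_force: 0.0
```

Run:
```python
from h import *
b=snap("side","side4")
cv2.imwrite("pics/crop4.png",cv2.resize(b[195:295,190:310],None,fx=5,fy=5,interpolation=cv2.INTER_CUBIC))
```

```text
(no output)
```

View pics/crop4.png

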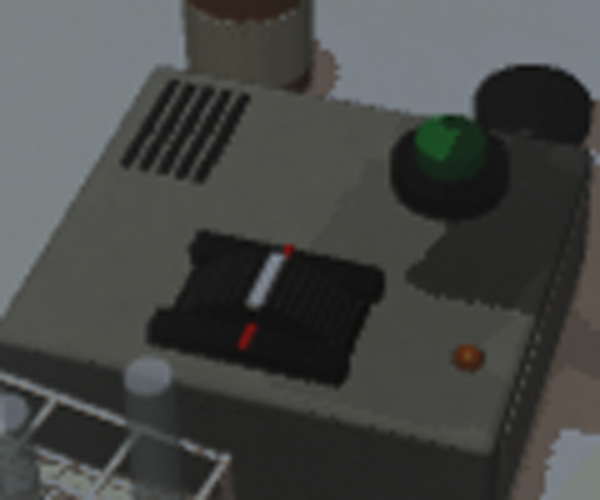

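The mark at (266,279) is still at the red lines, the switch at (450,145) is back up, nothing has shifted, and the arm is clear.

```bash
python3 -c "
from station import ctrl
print(ctrl.hand_in())"
```

```text
the job is handed in; nothing more can be done
None
```

The wheel is clicked in at the red index lines, the lamp switch was pressed fully down and has sprung back, and the job is handed in; the hand-in gave no verdict.

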